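# Set out the buffer jars and load the sample tube

### The arm

A 6-joint arm with a two-finger parallel gripper is mounted at the origin on the work surface. World frame = base frame: x ahead of the robot, y to its left, z up, the work surface at z = 0. Lengths are in mm, angles in rad, forces in N, time in s.
With the tool pointing down it reaches from about 300 to 775 mm from the base axis. Payload 14.6 kg.
Tool frame: the origin (TCP) lies midway between the tips of the shut fingers; the grasp point (between the pads) lies 19 mm behind it; x points along the fingers, z is the direction in which the jaws open and shut, and the axes are right-handed (so a half turn about x gives the same grasp; the last joint's range is limited). The gripper opens to 94 mm and grips with 3 to 60 N. Pads are 16 mm wide; open, the fingers measure 119 mm over their backs; the gripper's body (75 mm by 177 mm) begins 78 mm behind the grasp point.
Start: joints at [-1.242, 0.3, 1.521, -0, 1.321, -0.067], TCP at [212.043, -507.471, 205.446] pointing down, gripper open.
Joint ranges: [-3.03, 3.03], [-0.79, 2.21], [0.23, 2.52], [-1.04, 4.18], [0, 3.07], [-2.55, 2.55]. Speed limits (rad/s): [2.22, 2.22, 2.57, 3.14, 3.14, 3.14].

### API

Orientations are given as [roll, pitch, yaw] about the fixed x, y, z axes, in that order (R = Rz(yaw) Ry(pitch) Rx(roll)).
In Python, from cell import * gives the robot as it stands.
- The arm moves only by the tool play_rows, never from a script. Its argument "motion" is one flat list of numbers, 7 for each row, row after row: the turn, a rotation vector about the tool's x, y, z in rad, then the shift along the tool's x, y, z in m, then the closure, from -1 (fully open) to 1 (shut), so that 0 is half open. In form: [rx, ry, rz, x, y, z, fingers, rx, ry, rz, x, y, z, fingers, ...]. A call has 1 to 20 rows; each row shifts and turns the pose as measured when the row begins, along the tool's axes as they then stand; what a row does not reach is not made up. A row lasts 1/10 s, in which the tool goes at most 50 mm and 8.59 degrees, less where a joint would pass 70% of its speed; a pose out of reach is approached as far as the arm can. A call with a gripper value outside its range is refused whole. The fingers move at their own pace and stop on an object; "newtons" is the grip in N (left out, the last holds). Time passes only in rows, so rows that do not move let the fingers close. It gives the time, the measured TCP pose, the force and the opening at its end, in the units of the state.
- read_state(): the state, without advancing time (a new reading comes with each control period).
- camera(name): name is "side" or "top"; returns (picture, depth): 384x512x3 uint8, blue, green, red; 384x512 float32, mm along the optical axis (not along the pixel's ray), 0 where there is no reading.
- camera_params(name): a dict with "fx", "fy", "cx", "cy" (pixels), "k1" (the pictures are not rectified: a ray, as slopes to the right and down, at radius r is drawn at 1 + k1 r^2 times it, then the intrinsics apply), "T" (4x4, takes a point from camera to world coordinates). Camera axes: x right, y down, z forward; pixel columns grow to the right and rows downward; lengths in mm; the calibration is good to about 2 mm. A picture is of the moment at which its call begins. camera_params takes no time and is no camera call.
- sign_off(): hands the job in, once; it reports no verdict.
Trained networks look in the newest picture that a camera, given by its name, has taken for a name from the list of things; names that differ only in an ending like _2 or _b are one class to them, and where a whole thing is asked for, a point or a joint stands for the part that bears it (a point fixed in the world has none). Each returns a list of dicts, best first, with "conf" (0 to 1); they miss things now and then, are a little off and sometimes report something else, mostly with a low value. They report only what shows in the picture. A call takes as long as a camera call. They do not tell look-alikes from the thing itself.
- masks_of(camera, name): "region" (384x512 bool, what is visible of it).
- place_of(camera, name): "at" ([x, y, z] in mm, in the coordinates of the camera as it stood for that picture, good to about 4 mm: a listed point, or the origin of a listed thing).
The state is a dict: "clock": time; "joints": joint angles; "qd": joint speeds; "effort": joint torques, N m; "eef_pos": TCP position; "eef_rot": TCP orientation; "wrist_force": force on the tool from outside, world axes, zero at the start; "moment": the same for the moment, N m; "finger_gap": finger opening in mm.
Only numpy, scipy, OpenCV 4.12 (cv2) and the standard library are available. Lean on these libraries where they do the work, as an engineer would, in place of code of your own. Each camera call takes 0.05 s, during which the arm holds its last target.

### The job

Set up the bench for a pH check: stand each of the three white jars wholly on its own steel disc, the smallest jar on the smallest disc, the middle one on the middle disc and the largest on the largest. Only when all three jars are in place, slide the capped sample tube into the bore of the warming block, fully home, so that its ring mark is level with the block's top. Leave everything upright and let go, and leave the brown bottle and the glass beaker standing where they are.

Things in the scene. Friction and masses are not known exactly. Their poses are not given: they have to be found in the camera images.
- jar_small_c (a point): centre (half-way up) of the small jar: an upright straight-walled white plastic jar with a black lid of the same diameter, loose, 34 mm in diameter and 55 mm tall in all, so its underside is 27.5 mm below this point; z is up along its axis; yaw has no meaning
- jar_medium_c (a point): centre (half-way up) of the medium jar: an upright straight-walled white plastic jar with a black lid of the same diameter, loose, 48 mm in diameter and 75 mm tall in all, so its underside is 37.5 mm below this point; z is up along its axis; yaw has no meaning
- jar_large_c (a point): centre (half-way up) of the large jar: an upright straight-walled white plastic jar with a black lid of the same diameter, loose, 62 mm in diameter and 95 mm tall in all, so its underside is 47.5 mm below this point; z is up along its axis; yaw has no meaning
- disc_small_top (a point): centre of the upper face of the small disc: a plain round brushed-steel disc lying fixed on the bench, 58 mm in diameter, 12 mm thick (this point is 12 mm above the bench), flat top without rim; z up
- disc_medium_top (a point): centre of the upper face of the medium disc: a plain round brushed-steel disc lying fixed on the bench, 72 mm in diameter, 12 mm thick (this point is 12 mm above the bench), flat top without rim; z up
- disc_large_top (a point): centre of the upper face of the large disc: a plain round brushed-steel disc lying fixed on the bench, 86 mm in diameter, 12 mm thick (this point is 12 mm above the bench), flat top without rim; z up
- tube_c (a point): centre (half-way up) of the capped sample tube: a slim upright white tube with a bright aluminium cap of the same diameter, loose, standing on its flat foot, 28 mm in diameter and 120 mm tall in all, with a black ring mark 40 mm above the foot; its underside is 60 mm below this point; only the part above the ring mark stays outside the warming block, so hold it by its upper half; z is up along its axis
- block_mouth (a point): centre of the bore's mouth in the top face of the warming block: a fixed aluminium block 80 x 80 mm, 55 mm tall, with one upright round blind bore 36 mm in diameter, 40 mm deep with a flat floor, and a 3 mm chamfer at the mouth; this point is 55 mm above the bench; x and y along the block's sides, z up
- amber_c (a point): centre of a loose brown glass bottle with a white cap, 48 mm in diameter, 105 mm tall, standing on the bench; not part of the job, to be left standing where it is
- beaker_c (a point): centre of a loose open glass beaker, 58 mm in diameter at its rim, 75 mm tall, standing on the bench; not part of the job, to be left standing where it is
Not all that is in view belongs to the job. What is shaped like the part that bears jar_medium_c but green or red is not meant.

How it is judged (in metres and radians):
On the way, in this order (a step that is already met when the one before it is completed fails the run):
1. all three jars stand on their own discs (horizontal distance between jar_small_c and disc_small_top below 0.013 m and z of jar_small_c in the frame of disc_small_top between 0.0235 and 0.0315 m and angle between each of jar_small_c, jar_medium_c, jar_large_c's own z axis and vertical below 0.1 rad and horizontal distance between jar_medium_c and disc_medium_top below 0.013 m and z of jar_medium_c in the frame of disc_medium_top between 0.0335 and 0.0415 m and horizontal distance between jar_large_c and disc_large_top below 0.013 m and z of jar_large_c in the frame of disc_large_top between 0.0435 and 0.0515 m), for 0.2 s.
2. the tube is fully home in the bore (horizontal distance between tube_c and block_mouth below 0.008 m and z of tube_c in the frame of block_mouth below 0.024 m and angle between tube_c's own z axis and vertical below 0.12 rad), for 0.2 s.
At the end, for the whole second after the job is handed in: Each jar stands upright (0.1 rad) on the disc of its size rank, axis within 13 mm of the disc's, underside on it (4 mm); the tube stands in the bore (8 mm, 0.12 rad), ring mark within 4 mm of the block's top; all at rest (under 0.02 m/s) (all of step 1 and all of step 2 and linear speed of each of jar_small, jar_medium, jar_large, tube below 0.02 m/s); the robot touches nothing.
It fails at once if the brown bottle is knocked over or pushed more than 30 mm (distance of amber_c from where it was at the start of the episode above 0.03 m or angle between amber_c's own z axis and vertical above 0.5 rad).
It fails at once if the glass beaker is knocked over or pushed more than 30 mm (distance of beaker_c from where it was at the start of the episode above 0.03 m or angle between beaker_c's own z axis and vertical above 0.5 rad).
It also fails if it takes over 115 s, if anything falls off the work surface, if the arm or the gripper's body presses on something with over 40 N, if the wrist force passes 120 N, or if a joint passes its speed limit or range.

## Working session

There is one attempt and no reset: what is moved stays moved. The work goes in short steps, Python scripts to look and compute and a tool call to move; the robot and the scene stay as the last step left them, time stands still between calls to the robot, and variables do not carry over. Pictures are saved under pics/ and viewed, and the job is handed in when it is done.

Besides the shell and the picture viewer there is one more tool, called after "Call:" by a JSON object that holds its "method" and its "body", one argument or row to a line. play_rows: Moves the arm, as the interface text tells. Its arguments: {"type":"object","properties":{"motion":{"type":"array","items":{"type":"number"}},"newtons":{"type":"number"}},"required":["motion"]}

```bash
mkdir -p pics; ls; python3 - <<'E'
from cell import *
import cv2
s=read_state();print(s)
for n in("side","top"):
    p,d=camera(n);cv2.imwrite(f"pics/{n}0.png",p);c=camera_params(n);print(n,c)
E
```

```text
pics
{'clock': 0.0, 'joints': array([-1.24159873e+00,  3.00495289e-01,  1.52156492e+00, -2.02364731e-05,
        1.32066474e+00, -6.65888558e-02]), 'qd': array([ 2.27266705e-04, -7.21521156e-04,  5.06190300e-04, -1.10548013e-03,
        9.34466275e-05, -1.03557178e-03]), 'effort': array([-2.66621682e-04, -5.31802154e+01, -3.52730334e+01,  7.08201667e-02,
        2.44173309e-02, -7.58216947e-05]), 'eef_pos': array([ 211.96149689, -507.24749507,  204.87988661]), 'eef_rot': array([3.09231285, 1.56966386, 1.91730799]), 'wrist_force': array([-0.47299961,  0.38356213, -0.56215443]), 'moment': array([0.00693964, 0.01086321, 0.00290903]), 'finger_gap': 93.7114640746778}
side {'fx': 371.0033811849953, 'fy': 371.0033811849953, 'cx': 257.83628909121484, 'cy': 187.6787730044532, 'k1': -0.0594547222742886, 'T': array([[-9.53018922e-01, -2.36319117e-01,  1.89494616e-01,
         2.89316270e+02],
       [-3.02307032e-01,  7.02548808e-01, -6.44232591e-01,
         5.96094988e+02],
       [ 1.91152608e-02, -6.71251404e-01, -7.40983239e-01,
         7.62789886e+02],
       [ 0.00000000e+00,  0.00000000e+00,  0.00000000e+00,
         1.00000000e+00]])}
top {'fx': 440.6902026530952, 'fy': 440.6902026530952, 'cx': 255.70829665620087, 'cy': 185.46509811155414, 'k1': -0.05294812570860058, 'T': array([[ 2.94145548e-03, -9.94302112e-01,  1.06558237e-01,
         3.65840235e+02],
       [-9.99934309e-01, -4.10500410e-03, -1.07016784e-02,
         8.80511614e+00],
       [ 1.10781234e-02, -1.06519759e-01, -9.94248870e-01,
         1.25529389e+03],
       [ 0.00000000e+00,  0.00000000e+00,  0.00000000e+00,
         1.00000000e+00]])}
```

View pics/side0.png

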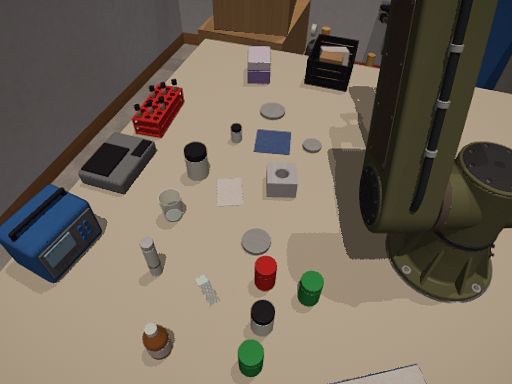

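View pics/top0.png

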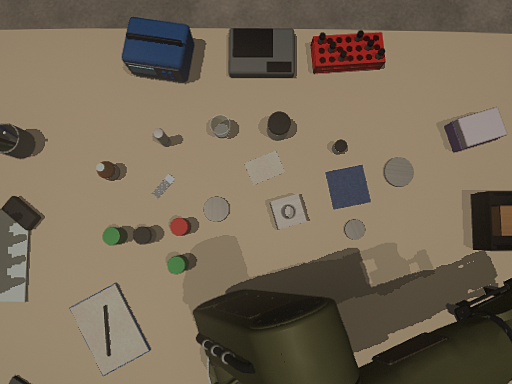

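```bash
cat > h.py <<'E'
from cell import *
import numpy as np, cv2
def ray_px(c,u,v):
    K=np.array([[c['fx'],0,c['cx']],[0,c['fy'],c['cy']],[0,0,1.]])
    return cv2.undistortPoints(np.array([[[u,v]]],float),K,np.array([c['k1'],0,0,0,0.]))[0,0]
def onplane(n,u,v,z):
    c=camera_params(n);a=ray_px(c,u,v);T=c['T']
    d=T[:3,:3]@np.array([a[0],a[1],1]);o=T[:3,3]
    return o+d*(z-o[2])/d[2]
def cloud(n,d):
    c=camera_params(n);K=np.array([[c['fx'],0,c['cx']],[0,c['fy'],c['cy']],[0,0,1.]])
    v,u=np.mgrid[:384,:512]
    p=cv2.undistortPoints(np.stack([u,v],-1).reshape(-1,1,2).astype(float),K,np.array([c['k1'],0,0,0,0.])).reshape(384,512,2)
    P=np.concatenate([p*d[...,None],d[...,None]],-1)
    return P@c['T'][:3,:3].T+c['T'][:3,3]
E
python3 - <<'E'
from h import *
for n in("side","top"):
    camera(n);T=camera_params(n)['T']
    for k in "jar_small_c jar_medium_c jar_large_c disc_small_top disc_medium_top disc_large_top tube_c block_mouth amber_c beaker_c".split():
        for r in place_of(n,k)[:4]:
            print(n,k,round(r['conf'],2),(T[:3,:3]@np.array(r['at'])+T[:3,3]).round(0))
print(read_state()['clock'])
E
```

```text
side jar_small_c 0.48 [ 610. -242.   32.]
side jar_medium_c 0.93 [383. 204.  35.]
side jar_medium_c 0.92 [356. 382.  36.]
side jar_medium_c 0.91 [357. 299.  35.]
side jar_medium_c 0.72 [628. 256.  61.]
side jar_large_c 0.65 [665. -68.  49.]
side disc_small_top 0.59 [ 377. -285.    6.]
side disc_medium_top 0.59 [432. 105.  10.]
side disc_large_top 0.54 [ 544. -418.   18.]
side tube_c 0.7 [628. 255.  61.]
side block_mouth 0.59 [428. -92.  54.]
side amber_c 0.63 [539. 410.  48.]
side beaker_c 0.83 [661.  98.  34.]
side beaker_c 0.47 [662. -68.  47.]
top jar_small_c 0.64 [ 605. -244.   30.]
top jar_small_c 0.57 [ 377. -285.   13.]
top jar_medium_c 0.8 [359. 297.  42.]
top jar_medium_c 0.78 [385. 205.  39.]
top jar_medium_c 0.6 [275. 208.  38.]
top jar_medium_c 0.57 [357. 383.  37.]
top jar_large_c 0.94 [661. -69.  48.]
top disc_small_top 0.74 [ 373. -285.   12.]
top disc_medium_top 0.94 [433. 107.  12.]
top disc_medium_top 0.59 [660. -68.  48.]
top disc_large_top 0.68 [ 536. -417.    8.]
top tube_c 0.65 [625. 255.  61.]
top block_mouth 0.64 [427. -93.  58.]
top amber_c 0.92 [534. 410.  55.]
top beaker_c 0.72 [659.  97.  38.]
1.2
```

```bash
python3 - <<'E'
from h import *
O=dict(jar_small=(607,-243,55,17),jar_medium=(358,298,75,24),jar_large=(663,-68,95,31),disc_small=(375,-285,12,29),disc_medium=(432,106,12,36),disc_large=(540,-417,12,43),tube=(626,255,120,14),amber=(536,410,105,24),beaker=(660,98,75,29),red=(385,205,75,24),g1=(357,383,75,24),g2=(275,208,75,24),block=(428,-93,55,56))
for n in("top","side"):
    p,d=camera(n);C=cloud(n,d)
    for k,(x,y,z,r) in O.items():
        R=np.hypot(C[...,0]-x,C[...,1]-y)
        m=(R<r+14)&(abs(C[...,2]-z)<(5 if z<20 else 8))&(d>0)
        if m.sum()<8: print(n,k,'few');continue
        q=C[m];
        (cx,cy),rr=cv2.minEnclosingCircle(q[:,:2].astype(np.float32))
        lo,hi=q[:,:2].min(0),q[:,:2].max(0)
        print(n,k,m.sum(),'mean',q.mean(0).round(1),'mid',((lo+hi)/2).round(1),'mec',round(cx,1),round(cy,1),round(rr,1),'r',r,'sdz',q[:,2].std().round(1))
        if k=='block':
            print(cv2.minAreaRect(q[:,:2].astype(np.float32)))
s=read_state()
from scipy.spatial.transform import Rotation as Ro
print(Ro.from_euler('xyz',s['eef_rot']).as_matrix().round(3))
E
```

```text
top jar_small 117 mean [ 608.1 -239.3   54. ] mid [ 609.5 -239.9] mec 609.5 -240.1 17.7 r 17 sdz 2.7
top jar_medium 260 mean [357.7 299.   74.9] mid [357.  299.7] mec 358.0 299.4 24.5 r 24 sdz 2.5
top jar_large 411 mean [661.8 -65.4  94.2] mid [662.8 -66.1] mec 662.5 -66.0 31.5 r 31 sdz 2.4
top disc_small 316 mean [ 375.8 -284.    12.1] mid [ 376.7 -284.1] mec 375.6 -284.2 29.2 r 29 sdz 2.2
top disc_medium 479 mean [432.3 107.6  12. ] mid [432.  107.3] mec 432.9 108.1 36.1 r 36 sdz 2.2
top disc_large 644 mean [ 541.3 -415.2   11.7] mid [ 541.4 -416.6] mec 541.7 -415.2 43.2 r 43 sdz 2.3
top tube 84 mean [625.8 253.2 119. ] mid [626.  252.9] mec 625.9 252.7 13.7 r 14 sdz 2.5
top amber 64 mean [536.8 409.  104.4] mid [536.8 409.5] mec 537.1 409.6 12.1 r 24 sdz 2.4
top beaker 93 mean [663.7  96.9  73.1] mid [661.7  97.1] mec 661.6 95.7 29.4 r 29 sdz 2.8
top red 254 mean [381.7 202.3  74.7] mid [381.4 202.1] mec 382.0 202.8 24.0 r 24 sdz 2.3
top g1 262 mean [355.2 381.9  74.7] mid [356.4 382.4] mec 354.9 382.5 24.4 r 24 sdz 2.5
top g2 249 mean [279.9 206.5  74.9] mid [279.5 206.4] mec 279
[... 924 characters left out ...]
an [537.2 409.5 104.3] mid [538.2 408.8] mec 538.0 408.7 11.9 r 24 sdz 1.9
side beaker 154 mean [662.   93.5  72.3] mid [661.4  94.8] mec 661.4 94.3 29.6 r 29 sdz 2.7
side red 379 mean [383.9 204.4  74. ] mid [384.3 201.8] mec 383.9 202.2 24.4 r 24 sdz 1.8
side g1 557 mean [356.7 384.1  74.6] mid [357.  383.2] mec 357.2 383.1 23.8 r 24 sdz 1.6
side g2 409 mean [281.8 209.4  73.8] mid [281.7 208.2] mec 281.8 208.1 24.1 r 24 sdz 1.6
side block 609 mean [426.2 -89.   54. ] mid [426.8 -92.1] mec 427.7 -92.1 55.7 r 56 sdz 2.0
((426.56939697265625, -92.82815551757812), (78.82354736328125, 85.3045654296875), 16.66262435913086)
[[-0.     0.923  0.386]
 [-0.     0.386 -0.923]
 [-1.    -0.     0.   ]]
```

Call:
{"method": "play_rows", "body": {
  "motion": [-0.147,0,0,0,0,0,-1,-0.147,0,0,0,0,0,-1,-0.147,0,0,0,0,0,-1,-0.147,0,0,0,0,0,-1,-0.147,0,0,0,0,0,-1,-0.147,0,0,0,0,0,-1,-0.147,0,0,0,0,0,-1,-0.147,0,0,0,0,0,-1,0,0,0,0,0.024,0.036,-1,0,0,0,0,0.024,0.036,-1,0,0,0,0,0.024,0.036,-1,0,0,0,0,0.024,0.036,-1,0,0,0,0,0.024,0.036,-1,0,0,0,0,0.024,0.036,-1,0,0,0,0,0.024,0.036,-1,0,0,0,0,0.024,0.036,-1,0,0,0,0,0.024,0.036,-1,0,0,0,0,0.024,0.036,-1,0,0,0,0,0.01,0.01,-1,0,0,0,0,0,0,-1],
  "newtons": 15
}}

```text
clock: 3.3
eef_pos: [586.6, -234.8, 204.9]
eef_rot: [-1.283, 1.57, -1.251]
wrist_force: [-0.2, -0.8, 0.3]
finger_gap: 93.7
```

```bash
cat >> h.py <<'E'
from scipy.spatial.transform import Rotation as Ro
def go(x,y,z):
    s=read_state();R=Ro.from_euler('xyz',s['eef_rot']).as_matrix()
    print(s['clock'],'pos',s['eef_pos'].round(1),'gap',round(s['finger_gap'],1),'F',s['wrist_force'].round(1))
    print('R',R.round(3).tolist(),'j',s['joints'].round(2))
    print('tool delta mm',(R.T@(np.array([x,y,z])-s['eef_pos'])).round(1))
    # turn to get down, az 0
    G=np.array([[0,0,1.],[0,1,0],[-1,0,0]])
    print('turn',Ro.from_matrix(R.T@G).as_rotvec().round(3))
E
python3 -c "
from h import *
go(610,-239.5,11)"
```

```text
3.3 pos [ 586.6 -234.8  204.9] gap 93.7 F [-0.2 -0.8  0.3]
R [[0.0, -0.032, 0.999], [-0.001, 0.999, 0.032], [-1.0, -0.001, 0.0]] j [-0.44  0.49  1.27 -0.    1.39 -0.47]
tool delta mm [193.9  -5.3  23.2]
turn [0.032 0.    0.001]
```

Call:
{"method": "play_rows", "body": {
  "motion": [0.032,0,0,0.02,-0.0052,0.0232,-1,0,0,0,0.03,0,0,-1,0,0,0,0.03,0,0,-1,0,0,0,0.03,0,0,-1,0,0,0,0.03,0,0,-1,0,0,0,0.03,0,0,-1,0,0,0,0.012,0,0,-1,0,0,0,0,0,0,-1]
}}

```text
clock: 4.1
eef_pos: [604.5, -249.3, 19.5]
eef_rot: [-0.948, 1.566, -0.957]
wrist_force: [-0.4, 0.2, -0.0]
finger_gap: 93.7
```

```bash
python3 -c "
from h import *
go(610,-239.5,11)"
```

```text
4.1 pos [ 604.5 -249.3   19.5] gap 93.7 F [-0.4  0.2 -0. ]
R [[0.003, 0.009, 1.0], [-0.004, 1.0, -0.009], [-1.0, -0.004, 0.003]] j [-0.45  0.72  1.35 -0.    1.07 -0.44]
tool delta mm [8.5 9.9 5.4]
turn [-0.009  0.003  0.004]
```

Call:
{"method": "play_rows", "body": {
  "motion": [-0.009,0.003,0.004,0.004,0.0095,0.0055,-1,0,0,0,0.004,0,0,-1,0,0,0,0,0,0,-1]
}}

```text
clock: 4.4
eef_pos: [611.5, -240.6, 14.9]
eef_rot: [-0.354, 1.567, -0.355]
wrist_force: [0.6, 0.2, -0.1]
finger_gap: 94.5
```

```bash
python3 -c "
from h import *
go(610,-239.5,11)"
```

```text
4.4 pos [ 611.5 -240.6   14.9] gap 94.5 F [ 0.6  0.2 -0.1]
R [[0.004, 0.0, 1.0], [-0.001, 1.0, -0.0], [-1.0, -0.001, 0.004]] j [-0.43  0.73  1.34  0.    1.06 -0.43]
tool delta mm [ 3.9  1.1 -1.5]
turn [-0.     0.004  0.001]
```

Call:
{"method": "play_rows", "body": {
  "motion": [0,0.004,0,0.003,0.001,-0.001,-1,0,0,0,0,0,0,1,0,0,0,0,0,0,1,0,0,0,0,0,0,1,0,0,0,0,0,0,1,0,0,0,0,0,0,1,0,0,0,0,0,0,1,0,0,0,0,0,0,1,0,0,0,0,0,0,1]
}}

```text
clock: 5.3
eef_pos: [611.4, -239.9, 13.9]
eef_rot: [-0.908, 1.567, -0.908]
wrist_force: [1.0, 0.1, 0.7]
finger_gap: 33.6
```

```bash
python3 -c "
from h import *
go(377.5,-284,110)"
```

```text
5.3 pos [ 611.4 -239.9   13.9] gap 33.6 F [1.  0.1 0.7]
R [[0.002, -0.0, 1.0], [-0.003, 1.0, 0.0], [-1.0, -0.003, 0.002]] j [-0.43  0.73  1.35 -0.    1.06 -0.43]
tool delta mm [ -96.5  -44.4 -233.7]
turn [0.    0.002 0.003]
```

Call:
{"method": "play_rows", "body": {
  "motion": [0,0,0,-0.02,0,0,1,0,0.002,0.003,-0.03,0,0,1,0,0,0,-0.01,-0.004,-0.02,1,0,0,0,0,-0.005,-0.03,1,0,0,0,0,-0.006,-0.03,1,0,0,0,0,-0.006,-0.03,1,0,0,0,0,-0.006,-0.03,1,0,0,0,0,-0.006,-0.03,1,0,0,0,0,-0.006,-0.03,1,0,0,0,0,-0.005,-0.02,1,0,0,0,0,0,0,1,0,0,0,0,0,0,1]
}}

```text
clock: 6.5
eef_pos: [383.0, -284.3, 75.8]
eef_rot: [-0.73, 1.57, -0.729]
wrist_force: [0.7, 0.4, 0.1]
finger_gap: 33.5
```

```bash
python3 -c "
from h import *
go(377.5,-284,27)
p,d=camera('side');cv2.imwrite('pics/s1.png',p)"
```

```text
6.5 pos [ 383.  -284.3   75.8] gap 33.5 F [0.7 0.4 0.1]
R [[0.0, -0.001, 1.0], [-0.0, 1.0, 0.001], [-1.0, -0.0, 0.0]] j [-0.72  0.3   1.86 -0.    0.99 -0.72]
tool delta mm [48.8  0.3 -5.5]
turn [0.001 0.    0.   ]
```

View pics/s1.png

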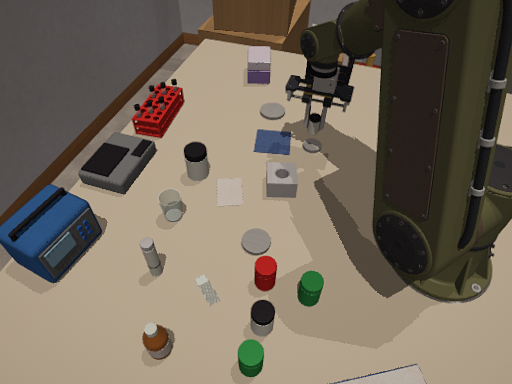

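Call:
{"method": "play_rows", "body": {
  "motion": [0,0,0,0.02,0,-0.0055,1,0,0,0,0.015,0,0,1,0,0,0,0.01,0,0,1,0,0,0,0,0,0,1]
}}

```text
clock: 6.95
eef_pos: [380.8, -283.9, 29.6]
eef_rot: [-0.654, 1.568, -0.65]
wrist_force: [0.5, -1.1, -0.2]
finger_gap: 33.8
```

```bash
python3 -c "
from h import *
go(377.5,-284,26.5)"
```

```text
6.95 pos [ 380.8 -283.9   29.6] gap 33.8 F [ 0.5 -1.1 -0.2]
R [[0.002, -0.004, 1.0], [-0.002, 1.0, 0.004], [-1.0, -0.002, 0.002]] j [-0.72  0.37  1.89  0.    0.88 -0.72]
tool delta mm [ 3.1 -0.1 -3.4]
turn [0.004 0.002 0.002]
```

Call:
{"method": "play_rows", "body": {
  "motion": [0,0,0,0.002,0,-0.0035,1,0,0,0,0.001,0,0,1,0,0,0,0,0,0,1]
}}

```text
clock: 7.25
eef_pos: [378.2, -284.0, 27.3]
eef_rot: [-0.667, 1.567, -0.662]
wrist_force: [-0.2, -0.0, -0.0]
finger_gap: 33.9
```

```bash
python3 -c "
from h import *
go(377.5,-284,26.5)"
```

```text
7.25 pos [ 378.2 -284.    27.3] gap 33.9 F [-0.2 -0.  -0. ]
R [[0.003, -0.005, 1.0], [-0.002, 1.0, 0.005], [-1.0, -0.002, 0.003]] j [-0.72  0.37  1.9   0.    0.87 -0.73]
tool delta mm [ 0.8  0.  -0.7]
turn [0.005 0.003 0.002]
```

Call:
{"method": "play_rows", "body": {
  "motion": [0,0,0,0.0015,0,0,1,0,0,0,0,0,0,1,0,0,0,0,0,0,-1,0,0,0,0,0,0,-1,0,0,0,0,0,0,-1,0,0,0,0,0,0,-1,0,0,0,0,0,0,-1,0,0,0,0,0,0,-1,0,0,0,-0.02,0,0,-1,0,0,0,-0.03,0,0,-1,0,0,0,-0.03,0,0,-1,0,0,0,-0.03,0,0,-1,0,0,0,-0.02,0.02,0,-1,0,0,0,0,0.04,0,-1,0,0,0,0,0.04,0,-1,0,0,0,0,0.04,0,-1,0,0,0,0,0.04,0,-1,0,0,0,0,0.04,0,-1,0,0,0,0,0.04,0,-1]
}}

```text
clock: 9.15
eef_pos: [376.2, -18.4, 161.8]
eef_rot: [-0.475, 1.563, -0.478]
wrist_force: [1.4, -0.8, 0.9]
finger_gap: 93.5
```

```bash
python3 -c "
from h import *
go(359,300,140)
p,d=camera('side');cv2.imwrite('pics/s2.png',p)"
```

```text
9.15 pos [376.2 -18.4 161.8] gap 93.5 F [ 1.4 -0.8  0.9]
R [[0.007, 0.003, 1.0], [-0.003, 1.0, -0.003], [-1.0, -0.003, 0.007]] j [-0.14 -0.05  2.03 -0.    1.16 -0.14]
tool delta mm [ 20.6 318.4 -18.2]
turn [-0.003  0.007  0.003]
```

View pics/s2.png

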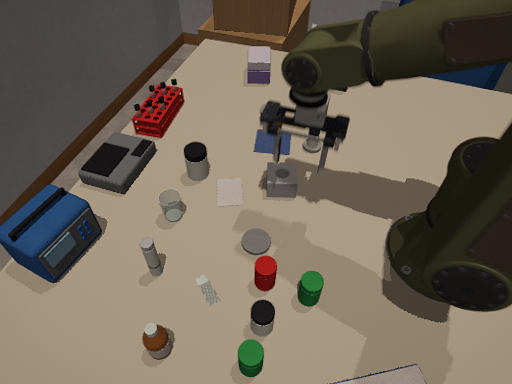

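Call:
{"method": "play_rows", "body": {
  "motion": [0,0.007,0.003,0,0.035,-0.002,-1,0,0,0,0,0.035,-0.002,-1,0,0,0,0,0.035,-0.002,-1,0,0,0,0,0.035,-0.002,-1,0,0,0,0,0.035,-0.002,-1,0,0,0,0,0.035,-0.002,-1,0,0,0,0,0.035,-0.002,-1,0,0,0,0,0.035,-0.002,-1,0,0,0,0,0.03,-0.002,-1,0,0,0,0,0,0,-1,0,0,0,0,0,0,-1]
}}

```text
clock: 10.3
eef_pos: [354.7, 310.4, 162.5]
eef_rot: [0.497, 1.569, 0.501]
wrist_force: [-0.1, -0.2, 0.2]
finger_gap: 94.2
```

```bash
python3 -c "
from h import *
go(359,300,25)"
```

```text
10.3 pos [354.7 310.4 162.5] gap 94.2 F [-0.1 -0.2  0.2]
R [[0.002, -0.004, 1.0], [0.001, 1.0, 0.004], [-1.0, 0.001, 0.002]] j [ 0.64  0.17  1.79 -0.    1.18  0.64]
tool delta mm [137.5 -10.5   4. ]
turn [ 0.004  0.002 -0.001]
```

Call:
{"method": "play_rows", "body": {
  "motion": [0,0,0,0,-0.0105,0.004,-1,0,0,0,0.02,0,0,-1,0,0,0,0.02,0,0,-1,0,0,0,0,0,0,-1]
}}

```text
clock: 10.7
eef_pos: [360.6, 294.8, 122.2]
eef_rot: [0.378, 1.567, 0.379]
wrist_force: [-0.3, -0.4, 0.6]
finger_gap: 93.8
```

```bash
python3 -c "
from h import *
go(359,300,25)"
```

```text
10.7 pos [360.6 294.8 122.2] gap 93.8 F [-0.3 -0.4  0.6]
R [[0.003, -0.001, 1.0], [0.001, 1.0, 0.001], [-1.0, 0.001, 0.003]] j [ 0.61  0.2   1.85 -0.    1.09  0.61]
tool delta mm [97.2  5.1 -1.9]
turn [ 0.001  0.003 -0.001]
```

Call:
{"method": "play_rows", "body": {
  "motion": [0,0.003,-0.001,0,0.003,-0.0015,-1,0,0,0,0.02,0,0,-1,0,0,0,0.03,0,0,-1,0,0,0,0.03,0,0,-1,0,0,0,0.01,0,0,-1,0,0,0,0,0,0,-1]
}}

```text
clock: 11.3
eef_pos: [363.2, 297.1, 36.3]
eef_rot: [0.628, 1.562, 0.625]
wrist_force: [0.3, 0.3, 0.9]
finger_gap: 93.9
```

```bash
python3 -c "
from h import *
go(359,300,25)"
```

```text
11.3 pos [363.2 297.1  36.3] gap 93.9 F [0.3 0.3 0.9]
R [[0.007, 0.003, 1.0], [0.005, 1.0, -0.003], [-1.0, 0.005, 0.007]] j [0.61 0.34 1.91 0.   0.88 0.61]
tool delta mm [11.3  2.9 -4.3]
turn [-0.003  0.007 -0.005]
```

Call:
{"method": "play_rows", "body": {
  "motion": [0,0.007,-0.005,0.006,0.0028,-0.004,-1,0,0,0,0.004,0,0,-1,0,0,0,0,0,0,-1]
}}

```text
clock: 11.6
eef_pos: [360.5, 301.1, 29.0]
eef_rot: [0.649, 1.567, 0.646]
wrist_force: [0.3, 0.5, 0.2]
finger_gap: 94.2
```

```bash
python3 -c "
from h import *
go(359,300,25)"
```

```text
11.6 pos [360.5 301.1  29. ] gap 94.2 F [0.3 0.5 0.2]
R [[0.003, 0.004, 1.0], [0.002, 1.0, -0.004], [-1.0, 0.002, 0.003]] j [0.62 0.36 1.91 0.   0.87 0.62]
tool delta mm [ 4.  -1.1 -1.5]
turn [-0.004  0.003 -0.002]
```

Call:
{"method": "play_rows", "body": {
  "motion": [0,0.003,0,0.002,-0.001,-0.0015,-1,0,0,0,0,0,0,1,0,0,0,0,0,0,1,0,0,0,0,0,0,1,0,0,0,0,0,0,1,0,0,0,0,0,0,1,0,0,0,0,0,0,1],
  "newtons": 20
}}

```text
clock: 12.3
eef_pos: [359.5, 300.5, 28.3]
eef_rot: [1.145, 1.567, 1.141]
wrist_force: [-0.1, 1.1, 0.0]
finger_gap: 49.3
```

```bash
python3 -c "
from h import *
go(434,108,120)"
```

```text
12.3 pos [359.5 300.5  28.3] gap 49.3 F [-0.1  1.1  0. ]
R [[0.002, 0.003, 1.0], [0.004, 1.0, -0.004], [-1.0, 0.004, 0.002]] j [0.62 0.36 1.91 0.   0.87 0.62]
tool delta mm [ -92.3 -191.9   75.3]
turn [-0.003  0.002 -0.004]
```

Call:
{"method": "play_rows", "body": {
  "motion": [0,0,0,0,0,0,1,0,0,0,0,0,0,1,0,0,0,-0.02,0,0,1,0,0,0,-0.03,0,0,1,0,0,0,-0.03,0,0,1,0,0,0,-0.02,0,0,1,0,0,0,0,0,0,1]
}}

```text
clock: 13.0
eef_pos: [358.3, 299.4, 130.4]
eef_rot: [2.531, 1.569, 2.527]
wrist_force: [-0.1, -0.4, -2.1]
finger_gap: 48.2
```

```bash
python3 -c "
from h import *
go(434,108,130)"
```

```text
13.0 pos [358.3 299.4 130.4] gap 48.2 F [-0.1 -0.4 -2.1]
R [[-0.002, 0.003, 1.0], [0.001, 1.0, -0.003], [-1.0, 0.001, -0.002]] j [0.62 0.2  1.84 0.   1.11 0.62]
tool delta mm [   0.  -191.1   76.3]
turn [-0.003 -0.002 -0.001]
```

Call:
{"method": "play_rows", "body": {
  "motion": [0,0,0,0,-0.02,0.008,1,0,0,0,0,-0.03,0.012,1,0,0,0,0,-0.03,0.012,1,0,0,0,0,-0.03,0.012,1,0,0,0,0,-0.03,0.012,1,0,0,0,0,-0.03,0.012,1,0,0,0,0,-0.015,0.006,1,0,0,0,0,0,0,1,0,0,0,0,0,0,1]
}}

```text
clock: 13.9
eef_pos: [430.1, 106.6, 119.4]
eef_rot: [-3.03, 1.558, -3.032]
wrist_force: [0.4, -0.7, -1.6]
finger_gap: 47.9
```

```bash
python3 -c "
from h import *
go(434,108,41)"
```

```text
13.9 pos [430.1 106.6 119.4] gap 47.9 F [ 0.4 -0.7 -1.6]
R [[-0.013, 0.002, 1.0], [-0.001, 1.0, -0.002], [-1.0, -0.001, -0.013]] j [0.16 0.17 1.9  0.   1.09 0.16]
tool delta mm [78.3  1.5  4.8]
turn [-0.002 -0.013  0.001]
```

Contact expected at TCP z≈40 (28.3+12).

Call:
{"method": "play_rows", "body": {
  "motion": [0,-0.013,0,0.015,0.0015,0.004,1,0,0,0,0.025,0,0,1,0,0,0,0.02,0,0,1,0,0,0,0.006,0,0,1,0,0,0,0,0,0,1]
}}

```text
clock: 14.4
eef_pos: [432.1, 112.2, 49.6]
eef_rot: [-2.033, 1.57, -2.031]
wrist_force: [0.1, 0.4, -1.5]
finger_gap: 47.8
```

```bash
python3 -c "
from h import *
go(434,108,41)"
```

```text
14.4 pos [432.1 112.2  49.6] gap 47.8 F [ 0.1  0.4 -1.5]
R [[-0.001, -0.002, 1.0], [-0.001, 1.0, 0.002], [-1.0, -0.001, -0.001]] j [ 0.17  0.28  1.95 -0.    0.91  0.17]
tool delta mm [ 8.6 -4.2  1.9]
turn [ 0.002 -0.001  0.001]
```

Call:
{"method": "play_rows", "body": {
  "motion": [0,0,0,0.004,-0.004,0.0015,1,0,0,0,0.002,0,0,1,0,0,0,0,0,0,1]
}}

```text
clock: 14.7
eef_pos: [434.3, 108.7, 44.8]
eef_rot: [-0.396, 1.569, -0.393]
wrist_force: [-0.1, -0.1, -0.7]
finger_gap: 47.6
```

```bash
python3 -c "
from h import *
go(434,108,41)"
```

```text
14.7 pos [434.3 108.7  44.8] gap 47.6 F [-0.1 -0.1 -0.7]
R [[0.002, -0.003, 1.0], [-0.001, 1.0, 0.003], [-1.0, -0.001, 0.002]] j [ 0.16  0.29  1.95 -0.    0.89  0.16]
tool delta mm [ 3.8 -0.7 -0.3]
turn [0.003 0.002 0.001]
```

Call:
{"method": "play_rows", "body": {
  "motion": [0,0.002,0,0.003,0,0,1,0,0,0,0.0012,0,0,1,0,0,0,0,0,0,1]
}}

```text
clock: 15.0
eef_pos: [434.9, 108.7, 41.2]
eef_rot: [-0.305, 1.569, -0.302]
wrist_force: [0.2, -0.3, -1.7]
finger_gap: 47.9
```

```bash
python3 -c "
from h import *
go(434,108,41)"
```

```text
15.0 pos [434.9 108.7  41.2] gap 47.9 F [ 0.2 -0.3 -1.7]
R [[0.001, -0.003, 1.0], [-0.0, 1.0, 0.003], [-1.0, -0.0, 0.001]] j [ 0.16  0.3   1.95 -0.    0.89  0.16]
tool delta mm [ 0.2 -0.7 -0.9]
turn [0.003 0.001 0.   ]
```

Call:
{"method": "play_rows", "body": {
  "motion": [0,0,0,0.0012,0,0,1,0,0,0,0,0,0,1,0,0,0,0,0,0,-1,0,0,0,0,0,0,-1,0,0,0,0,0,0,-1,0,0,0,0,0,0,-1,0,0,0,0,0,0,-1,0,0,0,0,0,0,-1,0,0,0,-0.02,0,0,-1,0,0,0,-0.03,0,0,-1,0,0,0,-0.03,0,0,-1,0,0,0,-0.03,0,0,-1,0,0,0,-0.02,0,0,-1,0,0,0,0,-0.02,0.026,-1,0,0,0,0,-0.025,0.033,-1,0,0,0,0,-0.025,0.033,-1,0,0,0,0,-0.025,0.033,-1,0,0,0,0,-0.025,0.033,-1,0,0,0,0,-0.025,0.033,-1,0,0,0,0,0,0,-1]
}}

```text
clock: 17.0
eef_pos: [632.7, -41.2, 176.2]
eef_rot: [-0.11, 1.568, -0.105]
wrist_force: [-0.7, -0.1, -0.3]
finger_gap: 93.8
```

```bash
python3 -c "
from h import *
go(663.5,-66.5,30)
p,d=camera('side');cv2.imwrite('pics/s3.png',p)"
```

```text
17.0 pos [632.7 -41.2 176.2] gap 93.8 F [-0.7 -0.1 -0.3]
R [[0.003, -0.006, 1.0], [-0.0, 1.0, 0.006], [-1.0, -0.0, 0.003]] j [-0.12  0.51  1.3   0.    1.33 -0.13]
tool delta mm [146.3 -25.5  30.2]
turn [0.006 0.003 0.   ]
```

View pics/s3.png

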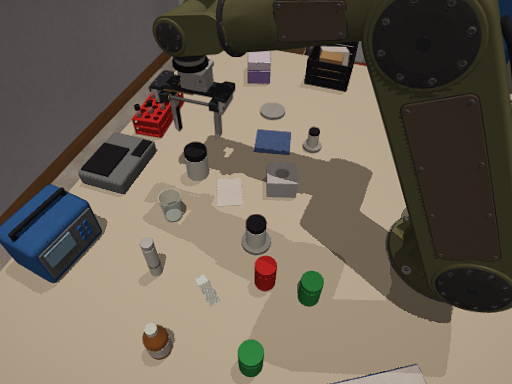

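Medium jar stands on the middle disc (256,234), small jar on the small disc (313,139), both upright; the arm nears the large jar (196,162).

Call:
{"method": "play_rows", "body": {
  "motion": [0.003,0.003,0,0,-0.02,0.025,-1,0,0,0,0,-0.004,0.005,-1,0,0,0,0,0,0,-1]
}}

```text
clock: 17.35
eef_pos: [660.4, -62.0, 175.9]
eef_rot: [2.848, 1.568, 2.852]
wrist_force: [-0.3, -0.0, 0.0]
finger_gap: 93.9
```

```bash
python3 -c "
from h import *
go(663.5,-66.5,30)"
```

```text
17.35 pos [660.4 -62.  175.9] gap 93.9 F [-0.3 -0.   0. ]
R [[-0.003, -0.005, 1.0], [0.001, 1.0, 0.005], [-1.0, 0.001, -0.003]] j [-0.15  0.58  1.19  0.    1.37 -0.15]
tool delta mm [145.9  -4.6   3.4]
turn [ 0.005 -0.003 -0.001]
```

Call:
{"method": "play_rows", "body": {
  "motion": [0,-0.003,0,0,-0.0045,0.0035,-1,0,0,0,0.015,0,0,-1,0,0,0,0.025,0,0,-1,0,0,0,0,0,0,-1]
}}

```text
clock: 17.75
eef_pos: [662.3, -64.1, 134.4]
eef_rot: [0.6, 1.569, 0.607]
wrist_force: [-0.5, 0.5, -0.0]
finger_gap: 94.0
```

```bash
python3 -c "
from h import *
go(663.5,-66.5,33)"
```

```text
17.75 pos [662.3 -64.1 134.4] gap 94.0 F [-0.5  0.5 -0. ]
R [[0.001, -0.007, 1.0], [0.001, 1.0, 0.007], [-1.0, 0.001, 0.001]] j [-0.15  0.62  1.23  0.    1.29 -0.16]
tool delta mm [101.4  -2.6   1. ]
turn [ 0.007  0.001 -0.001]
```

Call:
{"method": "play_rows", "body": {
  "motion": [0.005,0,0,0.01,-0.0025,0.001,-1,0,0,0,0.025,0,0,-1,0,0,0,0.03,0,0,-1,0,0,0,0.02,0,0,-1,0,0,0,0.003,0,0,-1,0,0,0,0,0,0,-1]
}}

```text
clock: 18.35
eef_pos: [664.2, -66.0, 45.7]
eef_rot: [0.072, 1.565, 0.074]
wrist_force: [-0.9, -0.4, 0.0]
finger_gap: 93.9
```

```bash
python3 -c "
from h import *
go(663.5,-66.5,33)"
```

```text
18.35 pos [664.2 -66.   45.7] gap 93.9 F [-0.9 -0.4  0. ]
R [[0.006, -0.002, 1.0], [0.0, 1.0, 0.002], [-1.0, 0.0, 0.006]] j [-0.15  0.71  1.3   0.    1.13 -0.16]
tool delta mm [12.7 -0.5 -0.8]
turn [ 0.002  0.006 -0.   ]
```

Call:
{"method": "play_rows", "body": {
  "motion": [0,0.006,0,0.01,-0.0005,-0.001,-1,0,0,0,0.002,0,0,-1,0,0,0,0,0,0,1,0,0,0,0,0,0,1,0,0,0,0,0,0,1,0,0,0,0,0,0,1,0,0,0,0,0,0,1,0,0,0,0,0,0,1,0,0,0,0,0,0,1],
  "newtons": 30
}}

```text
clock: 19.25
eef_pos: [665.0, -66.8, 37.1]
eef_rot: [-0.109, 1.566, -0.107]
wrist_force: [0.9, -0.5, -0.1]
finger_gap: 61.6
```

```bash
python3 -c "
from h import *
go(543,-415,140)"
```

```text
19.25 pos [665.  -66.8  37.1] gap 61.6 F [ 0.9 -0.5 -0.1]
R [[0.005, -0.002, 1.0], [-0.001, 1.0, 0.002], [-1.0, -0.001, 0.005]] j [-0.16  0.72  1.3   0.    1.12 -0.16]
tool delta mm [-103.3 -348.  -122.1]
turn [0.002 0.005 0.001]
```

Call:
{"method": "play_rows", "body": {
  "motion": [0,0,0,-0.02,0,0,1,0,0.005,0.001,-0.03,0,0,1,0,0,0,-0.01,-0.015,-0.005,1,0,0,0,0,-0.03,-0.0105,1,0,0,0,0,-0.03,-0.0105,1,0,0,0,0,-0.03,-0.0105,1,0,0,0,0,-0.03,-0.0105,1,0,0,0,0,-0.03,-0.0105,1,0,0,0,0,-0.03,-0.0105,1,0,0,0,0,-0.03,-0.0105,1,0,0,0,0,-0.03,-0.0105,1,0,0,0,0,-0.03,-0.0105,1,0,0,0,0,-0.025,-0.009,1,0,0,0,0,-0.015,-0.005,1,0,0,0,0,0,0,1,0,0,0,0,0,0,1]
}}

```text
clock: 20.85
eef_pos: [534.7, -411.5, 85.0]
eef_rot: [2.76, 1.553, 2.759]
wrist_force: [-0.1, 0.1, -3.7]
finger_gap: 61.5
```

```bash
python3 -c "
from h import *
go(543,-415,49.5)"
```

```text
20.85 pos [ 534.7 -411.5   85. ] gap 61.5 F [-0.1  0.1 -3.7]
R [[-0.016, 0.001, 1.0], [0.007, 1.0, -0.001], [-1.0, 0.006, -0.016]] j [-0.71  0.7   1.22 -0.01  1.24 -0.7 ]
tool delta mm [35.4 -3.7  8.8]
turn [-0.001 -0.016 -0.006]
```

Call:
{"method": "play_rows", "body": {
  "motion": [0,-0.016,-0.006,0.004,-0.0037,0.008,1,0,0,0,0.01,0,0,1,0,0,0,0.01,0,0,1,0,0,0,0,0,0,1]
}}

```text
clock: 21.25
eef_pos: [544.7, -412.3, 57.9]
eef_rot: [1.159, 1.57, 1.161]
wrist_force: [-0.5, 0.4, -3.6]
finger_gap: 61.8
```

```bash
python3 -c "
from h import *
go(543,-415,49.5)"
```

```text
21.25 pos [ 544.7 -412.3   57.9] gap 61.8 F [-0.5  0.4 -3.6]
R [[0.0, -0.003, 1.0], [0.001, 1.0, 0.003], [-1.0, 0.001, 0.0]] j [-0.7   0.73  1.23  0.    1.18 -0.71]
tool delta mm [ 8.4 -2.8 -1.7]
turn [ 0.003  0.    -0.001]
```

Call:
{"method": "play_rows", "body": {
  "motion": [0,0,0,0.004,-0.0025,-0.0015,1,0,0,0,0.0025,0,0,1,0,0,0,0,0,0,1]
}}

```text
clock: 21.55
eef_pos: [543.4, -414.2, 50.5]
eef_rot: [1.578, 1.569, 1.582]
wrist_force: [-0.2, 0.6, -3.5]
finger_gap: 61.8
```

```bash
python3 -c "
from h import *
go(543,-415,49.5)"
```

```text
21.55 pos [ 543.4 -414.2   50.5] gap 61.8 F [-0.2  0.6 -3.5]
R [[-0.0, -0.004, 1.0], [0.002, 1.0, 0.004], [-1.0, 0.002, -0.0]] j [-0.71  0.74  1.23  0.    1.17 -0.71]
tool delta mm [ 1.  -0.8 -0.4]
turn [ 0.004 -0.    -0.002]
```

Call:
{"method": "play_rows", "body": {
  "motion": [0,0,0,0.0018,-0.0005,0,1,0,0,0,0,0,0,1,0,0,0,0,0,0,-1,0,0,0,0,0,0,-1,0,0,0,0,0,0,-1,0,0,0,0,0,0,-1,0,0,0,0,0,0,-1,0,0,0,-0.02,0,0,-1,0,0,0,-0.03,0,0,-1,0,0,0,-0.03,0,0,-1,0,0,0,-0.03,0,0,-1,0,0,0,-0.03,0.02,0,-1,0,0,0,0,0.035,0.003,-1,0,0,0,0,0.035,0.003,-1,0,0,0,0,0.035,0.003,-1,0,0,0,0,0.035,0.003,-1,0,0,0,0,0.035,0.003,-1,0,0,0,0,0.035,0.003,-1,0,0,0,0,0.035,0.003,-1,0,0,0,0,0.035,0.003,-1]
}}

```text
clock: 23.55
eef_pos: [566.6, -108.5, 197.4]
eef_rot: [-0.33, 1.564, -0.333]
wrist_force: [-0.2, -0.4, 0.8]
finger_gap: 94.3
```

```bash
python3 -c "
from h import *
go(626.5,254,200)
p,d=camera('side');cv2.imwrite('pics/s4.png',p)
C=cloud('side',d)
for k,(x,y,z,r) in dict(js=(377.5,-284,67,17),jm=(434,108,87,24),jl=(543,-415,107,31)).items():
    m=(np.hypot(C[...,0]-x,C[...,1]-y)<r+12)&(abs(C[...,2]-z)<6); q=C[m]
    print(k,m.sum(),cv2.minEnclosingCircle(q[:,:2].astype(np.float32)),((q.min(0)+q.max(0))/2).round(1), q.mean(0).round(1))
"
```

```text
23.55 pos [ 566.6 -108.5  197.4] gap 94.3 F [-0.2 -0.4  0.8]
R [[0.006, 0.003, 1.0], [-0.002, 1.0, -0.003], [-1.0, -0.002, 0.006]] j [-0.25  0.36  1.46 -0.    1.32 -0.25]
tool delta mm [ -3.  362.6  58.8]
turn [-0.003  0.006  0.002]
js 78 ((381.4780578613281, -285.0813903808594), 18.72279930114746) [ 379.3 -285.4   65.7] [ 379.3 -282.2   66.2]
jm 297 ((435.9463195800781, 108.7391586303711), 24.833839416503906) [435.8 109.6  85.4] [435.4 110.7  86.2]
jl 161 ((542.9837646484375, -410.5951843261719), 32.5059700012207) [ 539.  -411.2  104.6] [ 540.7 -409.8  104.9]
```

View pics/s4.png

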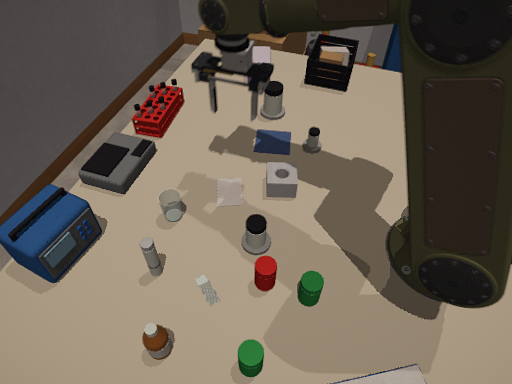

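Call:
{"method": "play_rows", "body": {
  "motion": [0,0.006,0.002,0,0.035,0.005,-1,0,0,0,0,0.035,0.005,-1,0,0,0,0,0.035,0.005,-1,0,0,0,0,0.035,0.005,-1,0,0,0,0,0.035,0.006,-1,0,0,0,0,0.035,0.006,-1,0,0,0,0,0.035,0.006,-1,0,0,0,0,0.035,0.006,-1,0,0,0,0,0.03,0.006,-1,0,0,0,0,0.015,0.004,-1,0,0,0,0,0,0,-1,0,0,0,0,0,0,-1]
}}

```text
clock: 24.8
eef_pos: [622.1, 234.7, 198.7]
eef_rot: [0.294, 1.568, 0.297]
wrist_force: [0.3, -1.2, -0.4]
finger_gap: 93.9
```

```bash
python3 -c "
from h import *
go(626.5,254,70)"
```

```text
24.8 pos [622.1 234.7 198.7] gap 93.9 F [ 0.3 -1.2 -0.4]
R [[0.003, -0.003, 1.0], [0.001, 1.0, 0.003], [-1.0, 0.001, 0.003]] j [ 0.31  0.57  1.16 -0.    1.41  0.3 ]
tool delta mm [128.7  19.2   4.1]
turn [ 0.003  0.003 -0.001]
```

Call:
{"method": "play_rows", "body": {
  "motion": [0,0.003,0,0,0.015,0.004,-1,0,0,0,0,0.003,0,-1,0,0,0,0.02,0,0,-1,0,0,0,0.015,0,0,-1,0,0,0,0,0,0,-1]
}}

```text
clock: 25.3
eef_pos: [626.6, 247.5, 163.6]
eef_rot: [0.514, 1.57, 0.512]
wrist_force: [0.4, 0.1, -0.9]
finger_gap: 94.0
```

```bash
python3 -c "
from h import *
go(626.5,254,66)"
```

```text
25.3 pos [626.6 247.5 163.6] gap 94.0 F [ 0.4  0.1 -0.9]
R [[0.001, 0.002, 1.0], [0.0, 1.0, -0.002], [-1.0, 0.0, 0.001]] j [0.32 0.61 1.17 0.   1.36 0.32]
tool delta mm [97.6  6.5 -0.2]
turn [-0.002  0.001 -0.   ]
```

Call:
{"method": "play_rows", "body": {
  "motion": [0,0,0,0.01,0.006,0,-1,0,0,0,0.025,0,0,-1,0,0,0,0.03,0,0,-1,0,0,0,0.02,0,0,-1,0,0,0,0,0,0,-1,0,0,0,0,0,0,-1]
}}

```text
clock: 25.9
eef_pos: [627.9, 253.7, 78.1]
eef_rot: [0.355, 1.565, 0.352]
wrist_force: [0.1, -0.2, 0.6]
finger_gap: 93.9
```

```bash
python3 -c "
from h import *
go(626.5,254,66)"
```

```text
25.9 pos [627.9 253.7  78.1] gap 93.9 F [ 0.1 -0.2  0.6]
R [[0.005, 0.003, 1.0], [0.002, 1.0, -0.003], [-1.0, 0.002, 0.005]] j [0.33 0.69 1.24 0.   1.2  0.33]
tool delta mm [12.   0.3 -1.5]
turn [-0.003  0.005 -0.002]
```

Call:
{"method": "play_rows", "body": {
  "motion": [0,0.005,-0.002,0.008,0,-0.0015,-1,0,0,0,0.003,0,0,-1,0,0,0,0,0,0,-1,0,0,0,0,0,0,1,0,0,0,0,0,0,1,0,0,0,0,0,0,1,0,0,0,0,0,0,1,0,0,0,0,0,0,1,0,0,0,0,0,0,1,0,0,0,0,0,0,1,0,0,0,0,0,0,1,0,0,0,0,0,0,1,0,0,0,0,0,0,1],
  "newtons": 20
}}

```text
clock: 27.2
eef_pos: [628.0, 254.4, 70.9]
eef_rot: [0.319, 1.565, 0.316]
wrist_force: [0.3, 0.2, 0.1]
finger_gap: 27.8
```

```bash
python3 -c "
from h import *
go(626.5,254,66)"
```

```text
27.2 pos [628.  254.4  70.9] gap 27.8 F [0.3 0.2 0.1]
R [[0.005, 0.003, 1.0], [0.002, 1.0, -0.003], [-1.0, 0.002, 0.005]] j [ 0.33  0.7   1.25 -0.    1.19  0.33]
tool delta mm [ 4.9 -0.4 -1.5]
turn [-0.003  0.005 -0.002]
```

Call:
{"method": "play_rows", "body": {
  "motion": [0,0,0,-0.015,0,0,1,0,0,0,-0.03,0,0,1,0,0,0,-0.03,0,0,1,0,0,0,-0.015,0,0,1,0,0,0,0,-0.015,-0.009,1,0,0,0,0,-0.027,-0.0155,1,0,0,0,0,-0.027,-0.0155,1,0,0,0,0,-0.027,-0.0155,1,0,0,0,0,-0.027,-0.0155,1,0,0,0,0,-0.027,-0.0155,1,0,0,0,0,-0.027,-0.0155,1,0,0,0,0,-0.027,-0.0155,1,0,0,0,0,-0.027,-0.0155,1,0,0,0,0,-0.027,-0.0155,1,0,0,0,0,-0.027,-0.0155,1,0,0,0,0,-0.025,-0.015,1,0,0,0,0,-0.015,-0.01,1,0,0,0,0,0,0,1,0,0,0,0,0,0,1]
}}

```text
clock: 29.1
eef_pos: [431.2, -81.7, 180.8]
eef_rot: [0.045, 1.546, 0.043]
wrist_force: [-0.3, 0.3, -0.1]
finger_gap: 27.5
```

```bash
python3 -c "
from h import *
go(425.5,-92,140)"
```

```text
29.1 pos [431.2 -81.7 180.8] gap 27.5 F [-0.3  0.3 -0.1]
R [[0.025, 0.003, 1.0], [0.001, 1.0, -0.003], [-1.0, 0.001, 0.025]] j [-0.28  0.06  1.87  0.01  1.19 -0.28]
tool delta mm [ 40.7 -10.4  -6.7]
turn [-0.003  0.025 -0.001]
```

Call:
{"method": "play_rows", "body": {
  "motion": [0,0.025,-0.001,0.01,-0.009,-0.006,1,0,0,0,0.015,0,0,1,0,0,0,0.008,0,0,1,0,0,0,0,0,0,1]
}}

```text
clock: 29.5
eef_pos: [425.8, -90.1, 146.0]
eef_rot: [-3.087, 1.567, -3.086]
wrist_force: [-0.4, -0.9, 0.3]
finger_gap: 27.5
```

```bash
python3 - <<'E'
from h import *
go(425.5,-92,135)
for n in ('side','top'):
    p,d=camera(n);C=cloud(n,d)
    cv2.imwrite(f'pics/{n}5.png',p)
    m=(np.hypot(C[...,0]-425.5,C[...,1]+92)<62)&(abs(C[...,2]-55)<7)
    q=C[m];print(n,m.sum(),cv2.minAreaRect(q[:,:2].astype(np.float32)))
    m=(np.hypot(C[...,0]-425.5,C[...,1]+92)<22)&(abs(C[...,2]-185)<8)
    if m.sum()>5: q=C[m];print(n,m.sum(),((q.min(0)+q.max(0))/2).round(1),q.mean(0).round(1))
    a={'side':(230,120,340,220),'top':(240,150,340,260)}[n]
    cv2.imwrite(f'pics/{n}5z.png',cv2.resize(p[a[1]:a[3],a[0]:a[2]],None,fx=5,fy=5,interpolation=cv2.INTER_CUBIC))
E
```

```text
29.5 pos [425.8 -90.1 146. ] gap 27.5 F [-0.4 -0.9  0.3]
R [[-0.004, -0.001, 1.0], [-0.0, 1.0, 0.001], [-1.0, -0.0, -0.004]] j [-0.29  0.11  1.9  -0.    1.14 -0.29]
tool delta mm [11.  -1.9 -0.2]
turn [ 0.001 -0.004  0.   ]
side 514 ((426.5865173339844, -92.37332153320312), (78.562744140625, 83.15015411376953), 16.701309204101562)
side 81 [425.2 -82.8 184.9] [425.1 -80.2 185.5]
top 25 ((401.3313903808594, -63.553001403808594), (28.296358108520508, 11.589652061462402), 16.845922470092773)
```

View pics/side5z.png

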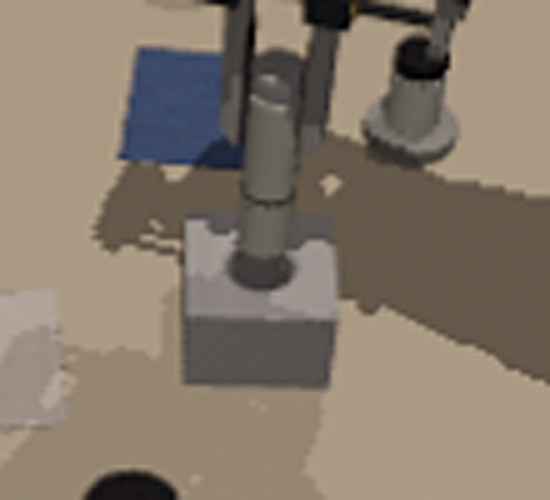

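View pics/top5.png

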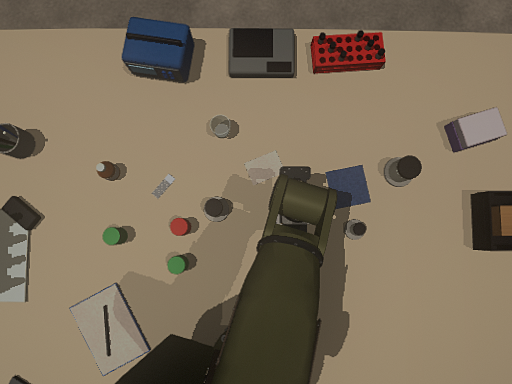

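Call:
{"method": "play_rows", "body": {
  "motion": [0,-0.004,0,0.004,-0.0019,0,1,0,0,0,0.005,0,0,1,0,0,0,0,0,0,1]
}}

```text
clock: 29.9
eef_pos: [426.7, -92.2, 138.2]
eef_rot: [-0.286, 1.567, -0.284]
wrist_force: [-1.1, -0.3, -0.2]
finger_gap: 27.6
```

```bash
python3 - <<'E'
from h import *
go(425.7,-92,86)
E
```

```text
29.9 pos [426.7 -92.2 138.2] gap 27.6 F [-1.1 -0.3 -0.2]
R [[0.004, -0.001, 1.0], [-0.001, 1.0, 0.001], [-1.0, -0.001, 0.004]] j [-0.3   0.12  1.91  0.    1.11 -0.3 ]
tool delta mm [52.2  0.3 -1.2]
turn [0.001 0.004 0.001]
```

Foot at ~67 mm. Descend slowly; mouth at TCP 126.

Call:
{"method": "play_rows", "body": {
  "motion": [0,0.004,0,0.004,0,-0.001,1,0,0,0,0.005,0,0,1,0,0,0,0.005,0,0,1,0,0,0,0.003,0,0,1,0,0,0,0,0,0,1]
}}

```text
clock: 30.4
eef_pos: [425.6, -92.2, 119.7]
eef_rot: [-2.268, 1.569, -2.267]
wrist_force: [0.1, 0.2, -1.3]
finger_gap: 27.7
```

```bash
python3 - <<'E'
from h import *
go(425.7,-92,86)
E
```

```text
30.4 pos [425.6 -92.2 119.7] gap 27.7 F [ 0.1  0.2 -1.3]
R [[-0.001, -0.001, 1.0], [-0.001, 1.0, 0.001], [-1.0, -0.001, -0.001]] j [-0.3   0.14  1.93 -0.    1.07 -0.3 ]
tool delta mm [33.7  0.3  0.1]
turn [ 0.001 -0.001  0.001]
```

Call:
{"method": "play_rows", "body": {
  "motion": [0,0,0,0.005,0,0,1,0,0,0,0.006,0,0,1,0,0,0,0.006,0,0,1,0,0,0,0.005,0,0,1,0,0,0,0,0,0,1]
}}

```text
clock: 30.9
eef_pos: [425.5, -92.3, 95.6]
eef_rot: [-2.352, 1.569, -2.351]
wrist_force: [-0.2, 0.2, -0.3]
finger_gap: 27.5
```

```bash
python3 - <<'E'
from h import *
go(425.7,-92,86)
E
```

```text
30.9 pos [425.5 -92.3  95.6] gap 27.5 F [-0.2  0.2 -0.3]
R [[-0.001, -0.001, 1.0], [-0.001, 1.0, 0.001], [-1.0, -0.001, -0.001]] j [-0.3   0.18  1.95 -0.    1.01 -0.3 ]
tool delta mm [9.6 0.3 0.2]
turn [ 0.001 -0.001  0.001]
```

Call:
{"method": "play_rows", "body": {
  "motion": [0,0,0,0.004,0,0,1,0,0,0,0.003,0,0,1,0,0,0,0.0015,0,0,1,0,0,0,0,0,0,1]
}}

```text
clock: 31.3
eef_pos: [425.7, -92.3, 86.5]
eef_rot: [-2.182, 1.569, -2.181]
wrist_force: [0.6, 0.0, -1.1]
finger_gap: 27.3
```

```bash
python3 - <<'E'
from h import *
go(425.7,-92,86)
E
```

```text
31.3 pos [425.7 -92.3  86.5] gap 27.3 F [ 0.6  0.  -1.1]
R [[-0.001, -0.001, 1.0], [-0.001, 1.0, 0.001], [-1.0, -0.001, -0.001]] j [-0.3   0.2   1.96 -0.    0.99 -0.3 ]
tool delta mm [0.5 0.3 0. ]
turn [ 0.001 -0.001  0.001]
```

Nudge 1 mm more, open, rise, and move aside.

Call:
{"method": "play_rows", "body": {
  "motion": [0,0,0,0.001,0,0,1,0,0,0,0,0,0,1,0,0,0,0,0,0,-1,0,0,0,0,0,0,-1,0,0,0,0,0,0,-1,0,0,0,0,0,0,-1,0,0,0,0,0,0,-1,0,0,0,0,0,0,-1,0,0,0,0,0,0,-1,0,0,0,-0.02,0,0,-1,0,0,0,-0.03,0,0,-1,0,0,0,-0.03,0,0,-1,0,0,0,-0.03,0,0,-1,0,0,0,-0.03,0,0,-1,0,0,0,0,0,0,-1]
}}

```text
clock: 32.8
eef_pos: [425.3, -92.0, 230.9]
eef_rot: [-2.656, 1.569, -2.655]
wrist_force: [0.6, -0.6, -0.3]
finger_gap: 94.1
```

Call:
{"method": "play_rows", "body": {
  "motion": [0,0,0,0,-0.03,0,-1,0,0,0,0,-0.03,0,-1,0,0,0,0,-0.03,0,-1,0,0,0,0,-0.03,0,-1,0,0,0,0,-0.03,0,-1,0,0,0,0,-0.03,0,-1,0,0,0,0,0,0,-1,0,0,0,0,0,0,-1]
}}

```text
clock: 33.6
eef_pos: [424.3, -277.9, 226.2]
eef_rot: [2.722, 1.566, 2.725]
wrist_force: [0.1, -0.5, 0.6]
finger_gap: 93.9
```

```bash
python3 - <<'E'
from h import *
go(425.7,-92,86)
for n in ('side','top'):
    p,d=camera(n);C=cloud(n,d);cv2.imwrite(f'pics/{n}6.png',p)
    for k,(x,y,z,r) in dict(js=(377.5,-284,67,17),jm=(434,108,87,24),jl=(543,-415,107,31),tube=(425.7,-92,135,14),amber=(537,409,105,24),beaker=(661,96,75,29)).items():
        m=(np.hypot(C[...,0]-x,C[...,1]-y)<r+12)&(abs(C[...,2]-z)<8); q=C[m]
        if m.sum()<9: print(n,k,m.sum());continue
        c,R=cv2.minEnclosingCircle(q[:,:2].astype(np.float32))
        print(n,k,m.sum(),np.round(c,1),round(R,1),q.mean(0).round(1))
p=cv2.imread('pics/side6.png')
cv2.imwrite('pics/side6z.png',cv2.resize(p[80:260,230:340],None,fx=3.3,fy=3.3,interpolation=cv2.INTER_CUBIC))
E
```

```text
33.6 pos [ 424.3 -277.9  226.2] gap 93.9 F [ 0.1 -0.5  0.6]
R [[-0.005, -0.003, 1.0], [0.002, 1.0, 0.003], [-1.0, 0.002, -0.005]] j [-0.65  0.19  1.61 -0.    1.35 -0.65]
tool delta mm [140.6 185.7   2.5]
turn [ 0.003 -0.005 -0.002]
side js 83 [ 379.5 -285. ] 17.6 [ 379.1 -281.9   65.6]
side jm 303 [435.8 109.6] 24.5 [435.2 111.1  86.2]
side jl 184 [ 543.7 -411.3] 32.7 [ 543.6 -408.6  104.7]
side tube 82 [427.4 -91.9] 14.7 [426.4 -89.3 133.2]
side amber 152 [537.8 408.9] 11.8 [536.9 409.5 104.2]
side beaker 152 [660.7  95.2] 29.7 [662.7  94.7  72.2]
top js 4
top jm 249 [433.3 109.7] 24.1 [433.3 109.1  86.8]
top jl 228 [ 543.6 -413.8] 31.1 [ 551.2 -420.8  106.8]
top tube 92 [423.9 -91.3] 13.5 [423.8 -91.  135. ]
top amber 66 [537.  408.9] 11.5 [536.6 408.6 104.4]
top beaker 91 [660.9  95.6] 29.1 [663.6  96.5  73.3]
```

View pics/side6z.png

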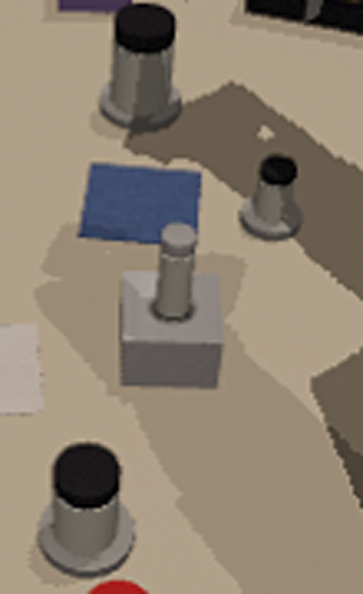

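View pics/side6.png

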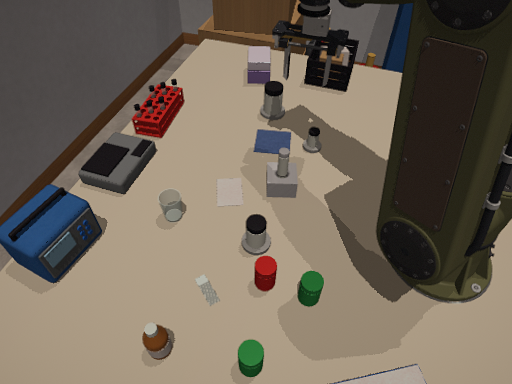

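```bash
python3 -c "
from cell import *
print(sign_off())"
```

```text
the job is handed in; nothing more can be done
None
```

I put the three white jars on their discs, small, then medium, then large. Then I slid the tube into the warming block's bore, opened the gripper and moved the arm clear. I handed the job in at about 34 s; sign-off gave no verdict.

**What the last pictures and depth readings showed:**
- **Jars:** all three stand upright and inside their discs. Measured against the disc positions from the first pictures, they are about 1–4 mm off centre, against a 13 mm limit.
- **Tube:** its top reads 133 mm (side camera) and 135 mm (top camera) above the bench. Fully home would be 135 mm, so the tube is home and the ring mark should be level with the block's top. It is within about 1 mm of the bore's centre.
- **Brown bottle and beaker:** both read within about 1 mm of where they started.

**Checks that were weak or disagreed:**
- **Camera offset:** the two cameras disagree by about 2–4 mm, roughly their calibration error.
- **Large jar:** one reading, the side camera's, put it about 4 mm off in y; the top camera put it nearer 2 mm.
- **Small jar:** the arm blocked the top camera's view at the end, so only the side camera confirmed it.

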